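Set the snap stud of a gift tray in the hand press

TASK

Slide the slim red tray with the raised metal stud, stud end first, between the guides of the small hand press until it is fully home against the end stop. Push the black plunger head of the press right down to its stop so that the stud is set flush, and let the head spring back up. Then draw the tray back out, completely clear of the guides, and leave it standing flat on the table; keep the tray upright all the time and do not disturb the other things.

Things in the scene. Friction and masses are not known exactly. Their poses are not given: they have to be found in the camera images.
- press: Grey C-shaped hand press fixed to the table; place and yaw vary. Origin at table level right under the plunger axis; +x is the way the tray goes in, z up. In its frame: overhanging arm 50 mm wide, x = -30 to +125 mm, underside 92 mm and top 125 mm high; column x = 65 to 125 mm. With the tray home (it slides on the table itself) the tray's origin is at x = -45 mm, y = 0.
- mouth (a point): Middle of the entry to the press's guides, at table level, x = -97 mm in the press frame. Two steel rails 25 mm high: 105 mm apart here, narrowing to 68 mm at x = -60 mm (inner faces y = +-34 mm), then straight to the end stop. Their outer edges are at y = +-44 mm, +-63 mm at the mouth.
- end_stop (a point): Foot of the end stop's face, at table level, x = +35 mm, y = 0 in the press frame. The stop is a steel bar 30 mm high; the tray's stud end rests against it when home.
- head_top (a point): Centre of the top of the plunger's black palm head (disc, 48 mm diameter, 14 mm thick); 167 mm above the table when up, 139 mm at the stop, where the head's underside meets the press arm. It moves straight down.
- plunger (a joint): Plunger travel in m: 0 = fully up, 0.028 = down at its stop. A spring returns it: about 4 N to start it, 11 N near the stop, plus about 5 N from the stud over the last 6 mm (16 N in all). Its steel foot (20 mm diameter) is 73.5 mm above the table when up, 45.5 mm at the stop.
- tray: Slim red open tray, loose, 160 (x) by 64 (y) by 45 mm high, 0.2 to 0.33 kg. Origin at the centre of its underside. x = +20 to +80 mm is a closed block with the stud; the rest is an open compartment, walls 6 mm, floor 5 mm. Gripped across its width at x = -65 mm, the fingers stay outside the guides even when it is home; it can also be pushed or hooked at its -x end wall.
- stud_seat (a point): Point on the tray's closed end, 35 mm from its +x end face, on its centre line, at the height of its top face (45 mm): the middle of the stud.
- stud (a joint): How far the steel stud (18 mm diameter button) has been pressed into the tray, in m: 0 = standing 6 mm proud, 0.006 = flush. It stays where it is pushed (about 5 N); a full stroke of the press leaves it about 0.5 mm proud, which counts as flush.
- big_tray: Bystander: loose plain red open tray without a stud, 170 x 100 x 50 mm. Origin at the centre of its underside.
- tape_roll: Bystander: brown cardboard ring lying flat, 90 mm diameter, 24 mm high. Origin at the centre of its underside.
- stud_dish: Bystander: white bowl, 84 mm diameter, 30 mm high. Origin at the centre of its underside.
- brush: Bystander: glue brush lying flat along its x, 160 mm long, 42 mm wide, 20 mm high. Origin at its underside.
- gift_box_1: Bystander: closed red gift box standing on end, 110 x 80 x 150 mm high. Origin at the centre of its underside.
- gift_box_2: Bystander: another closed red gift box of the same size. Origin at the centre of its underside.
- glue_bottle: Bystander: white bottle with black cap, 56 mm diameter, 130 mm high. Origin at the centre of its underside.
Mind the look-alikes: they are no part of the job. Leave any turquoise look-alike of the tray alone.

How it is judged:
By the outcome, as a careful person would: the job done as asked, in the order asked, and still so for the second after the job is handed in, with the robot touching nothing.
It also fails if it takes over 62 s, if anything falls off the work surface, if the arm or the gripper's body presses on something with over 40 N, if the wrist force passes 120 N, or if a joint passes its speed limit or range.

ROBOT

A 6-joint arm with a two-finger parallel gripper is mounted at the origin on the work surface. World frame = base frame: x ahead of the robot, y to its left, z up, the work surface at z = 0. Lengths are in m, angles in rad, forces in N, time in s.
With the tool pointing down it reaches from about 0.325 to 0.775 m from the base axis. Payload 5.5 kg.
Tool frame: the origin (TCP) lies at the very end of the fingers, on their centre line; the grasp point (between the pads) lies behind it (r.tcp_to_grasp is the z of the grasp point in the tool frame, in m); z points along the fingers, y is the line along which they close (so a half turn about z gives the same grasp; the last joint's range is limited). The gripper opens to 85 mm and grips with 20 to 120 N. Pads are 22 mm wide; open, the fingers measure 114 mm over their backs; the gripper's body (76 mm by 85 mm) begins 54 mm behind the grasp point. The pads swing forward as they close: fully open they stand 13 mm farther back than shut.
Start: joints at [1.107, 0.091, 1.231, -0, 1.82, -0.057], TCP at [0.237, 0.551, 0.231] pointing down, gripper open.
Joint ranges: [-2.87, 2.87], [-0.86, 2.18], [0.17, 2.46], [-1.51, 4.65], [0.06, 2.69], [-2.65, 2.65]. Speed limits (rad/s): [2.57, 2.57, 3.01, 3.14, 3.14, 3.14].

INTERFACE

Orientations are given as [roll, pitch, yaw] about the fixed x, y, z axes, in that order (R = Rz(yaw) Ry(pitch) Rx(roll)).
In Python, from rig import r gives the robot as it stands. The module is installed in compiled form; this text tells all that it offers. Calls block until the motion is done:
- r.move_to(position, orientation): joint-space move of the TCP to a pose.
- r.movel(position, orientation=None, feed=0.15, threshold=None): straight line of the TCP; orientation=None keeps the orientation; feed is the mean speed in m/s. With threshold (N) it stops when the force on the tool has changed by that much, and returns True; else False.
- r.goto_joints(angles): joint-space move.
- r.set_gripper(opening, effort=None): finger opening in m; effort is the grip in N (None keeps the last); returns when the fingers have stopped.
- r.sleep(seconds).
- r.solve_ik(position, orientation): joint angles nearest the present ones, or None.
- r.capture(name): name is "scene" or "top" or "wrist"; returns (picture, depth): 420x560x3 uint8, red, green, blue; 420x560 float32, m along the optical axis (not along the pixel's ray), 0 where there is no reading.
- r.camera_info(name): a dict with "vertical_fov" (degrees; the focal length in pixels is half the picture's height over the tangent of half this angle, whatever the lens; pixels are square), "cx", "cy" (the principal point, pixels), "world_to_cam" (4x4, takes a point from world to camera coordinates). Camera axes: x right, y down, z forward; pixel columns grow to the right and rows downward; lengths in m; the calibration is good to about 2 mm. A picture is of the moment at which its call begins: read the wrist's pose just before it. camera_info takes no time and is no camera call; for the wrist camera it gives the pose at the moment of the call.
A pose or a line that the arm cannot do raises r.PlanningError and nothing moves.
- r.job_done(): hands the job in; it is judged then, once.
Readings, each from a call of its own:
- r.get_time(): time.
- r.get_q(): joint angles.
- r.get_joint_velocities(): joint speeds.
- r.get_joint_efforts(): joint torques, N m.
- r.get_tcp_pos(): TCP position.
- r.get_tcp_rot(): TCP orientation.
- r.get_wrist_force(): force on the tool from outside, world axes, zero at the start.
- r.get_moment(): the same for the moment, N m.
- r.get_opening(): finger opening in m.
- r.get_gripper_force(): force on a finger pad.
Only numpy, scipy, OpenCV 4.12 (cv2) and the standard library are available. Lean on these libraries where they do the work, as an engineer would, in place of code of your own. Each camera call takes 0.05 s, during which the arm holds its last target. There are 200 camera calls.

## Working session

There is one attempt and no reset: what is moved stays moved. The work goes in short steps, each a Python script; the robot and the scene stay as the last script left them, time stands still between calls to the robot, and variables do not carry over. Pictures are saved under pics/ and viewed, at most 10 in all, crops included, and the job is handed in when it is done.

```bash
mkdir -p pics
cat > h.py <<'E'
import numpy as np, cv2
from rig import r
def cloud(name):
    ci=r.camera_info(name); im,d=r.capture(name)
    f=im.shape[0]/2/np.tan(np.radians(ci["vertical_fov"])/2)
    v,u=np.mgrid[:im.shape[0],:im.shape[1]]
    P=np.stack([(u-ci["cx"])/f*d,(v-ci["cy"])/f*d,d],-1)
    T=np.linalg.inv(np.array(ci["world_to_cam"]))
    W=P@T[:3,:3].T+T[:3,3]; W[d<=0]=np.nan
    return im,W
def save(im,p): cv2.imwrite(p,cv2.cvtColor(im,cv2.COLOR_RGB2BGR))
E
python3 - <<'E'
from h import *
for n in("top","scene"):
    im,W=cloud(n); save(im,f"pics/{n}.png"); np.savez(f"{n}.npz",im=im,W=W)
    print(r.camera_info(n))
print(r.get_time(),r.tcp_to_grasp,r.get_tcp_rot())
E
```

```text
{'vertical_fov': 46.58479990991121, 'cx': 278.58832923914196, 'cy': 209.5919908098561, 'world_to_cam': array([[ 0.02744783, -0.99958015,  0.00928123, -0.0341299 ],
       [-0.99745935, -0.02799782, -0.0655054 ,  0.57399648],
       [ 0.06573776, -0.00745966, -0.99780905,  1.47861164],
       [ 0.        ,  0.        ,  0.        ,  1.        ]])}
{'vertical_fov': 55.529767613740916, 'cx': 275.1229478445902, 'cy': 210.31682910993695, 'world_to_cam': array([[-0.60730099,  0.79444084, -0.00701795,  0.33985374],
       [ 0.68100895,  0.51599936, -0.51958779, -0.3059028 ],
       [-0.40916051, -0.32032547, -0.85438824,  1.53111367],
       [ 0.        ,  0.        ,  0.        ,  1.        ]])}
0.1 -0.0187 [-3.13981778e+00 -1.14126355e-04  2.73479299e+00]
```

View pics/top.png

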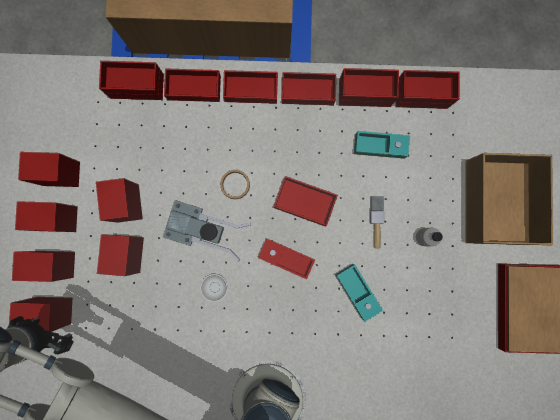

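View pics/scene.png

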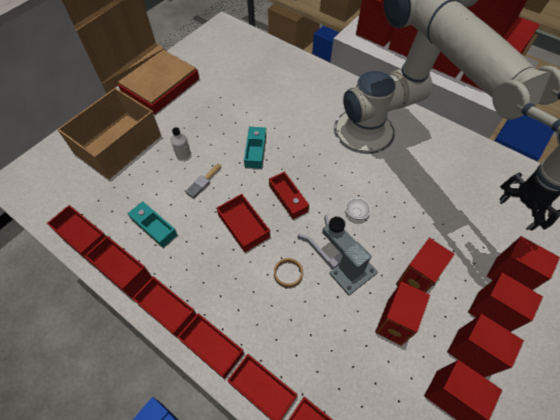

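The top view shows:
- **Tray candidates:** slim red tray with a stud at (286,258), stud at (273,253); plain larger red tray at (306,201); turquoise look-alikes at (382,145) and (358,292).
- **Choice:** (286,258), because it is red, slim and has the metal stud.
- **Press:** around (195,225), head at (209,232), mouth opening toward (245,243).

I'll confirm with a crop and measure.

```bash
cat > m.py <<'E'
from h import *
def rect(p):
    (c,s,a)=cv2.minAreaRect((p*1000).astype(np.float32)); return np.round(c,1),np.round(s,1),round(a,2)
if __name__=="__main__":
  for n in("top","scene"):
    z=np.load(n+".npz"); im,W=z["im"].astype(int),z["W"]; Z=W[...,2]
    X,Y=W[...,0],W[...,1]
    red=(im[...,0]>90)&(im[...,1]<60)&(im[...,2]<60)
    # slim tray region
    if n=="top": box=np.zeros(Z.shape,bool); box[230:285,250:325]=1
    else: box=np.zeros(Z.shape,bool); box[165:225,262:315]=1
    k=box&red&(Z>.038)&(Z<.052); print(n,"tray rim",rect(W[k][:,:2]),np.median(Z[k]),k.sum())
    k=box&(Z>.042)&(im.min(-1)>110); print(" stud",W[k].mean(0).round(4),k.sum())
    b2=np.zeros(Z.shape,bool)
    if n=="top": b2[195:270,155:260]=1
    else: b2[210:295,290:380]=1
    k=b2&(Z>.155)&(Z<.18); print(" head",W[k].mean(0).round(4),k.sum(),rect(W[k][:,:2]))
    k=b2&(Z>.118)&(Z<.132); print(" arm top",rect(W[k][:,:2]),np.median(Z[k]),k.sum())
    k=b2&(Z>.02)&(Z<.028); print(" rails",k.sum()); np.save(n+"_rails.npy",W[k])
    if n=="top": print(np.c_[np.argwhere(k)[::12][:,::-1],(W[k][::12]*1000).round()].astype(int).tolist())
  z=np.load("top.npz"); a=cv2.resize(z["im"][190:300,150:330],None,fx=4.4,fy=4.4,interpolation=cv2.INTER_CUBIC); save(a,"pics/crop.png")
E
python3 m.py
```

```text
top tray rim (array([426.9, -45. ]), array([156.2,  60.9]), 67.55) 0.04514613290831515 454
 stud [ 0.4442 -0.0028  0.0513] 26
 head [0.4989 0.1757 0.1669] 234 (array([499.2, 176.2]), array([45.7, 45.1]), 47.22)
 arm top (array([511.8, 221.3]), array([154.9,  55.8]), 74.3) 0.12484103132763424 743
 rails 316
[[227, 195, 614, 141, 27], [231, 196, 612, 128, 27], [234, 197, 609, 119, 26], [177, 204, 583, 293, 20], [195, 211, 563, 237, 26], [202, 216, 548, 215, 24], [203, 218, 542, 211, 28], [213, 219, 540, 181, 28], [219, 220, 537, 162, 27], [222, 222, 532, 153, 24], [228, 223, 529, 135, 26], [230, 224, 526, 129, 23], [247, 224, 528, 77, 26], [238, 225, 524, 104, 28], [234, 226, 520, 116, 26], [167, 234, 490, 320, 23], [186, 239, 477, 261, 22], [185, 241, 471, 264, 25], [206, 242, 469, 200, 22], [207, 244, 463, 197, 20], [214, 245, 461, 175, 23], [219, 246, 458, 160, 23], [219, 248, 452, 159, 27], [225, 249, 450, 141, 27], [227, 251, 444, 135, 21], [232, 255, 432, 119, 27], [235, 259, 420, 110, 26]]
scene tray rim (array([473.1, -66.2]), array([157.8, 162.6]), 67.12) 0.045232955410942854 350
 stud [ 0.4399 -0.0117  0.0493] 25
 head [0.4997 0.1759 0.1662] 211 (array([498. , 175.7]), array([45. , 46.8]), 86.56)
 arm top (array([509.9, 221. ]), array([155.2,  56.4]), 73.18) 0.1243214624945399 777
 rails 359
```

View pics/crop.png

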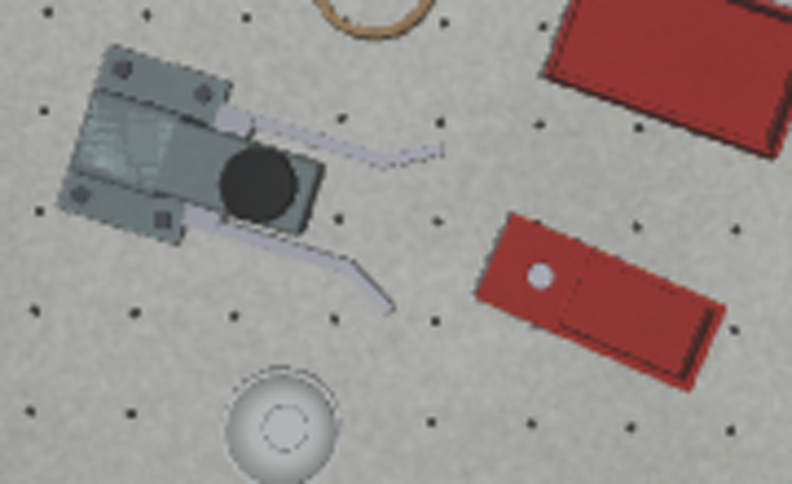

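The crop confirms the slim red tray: stud at crop (540,276), toward the press, with an open compartment at the other end. Press funnel tips are at crop (440,150) and (390,310). Next I'll fit the press pose from rails, head and arm, and check the motion plan by IK.

```bash
cat > fit.py <<'E'
from h import *
from scipy.optimize import least_squares
def toP(p,q):
    c,s=np.cos(p[2]),np.sin(p[2]); d=q[:,:2]-p[:2]; return np.c_[d@[c,s],d@[-s,c]]
def dist(x,lo,hi): return np.maximum(lo-x,0)+np.maximum(x-hi,0)
for n in("top","scene","both"):
    names=["top","scene"] if n=="both" else [n]
    R=np.vstack([np.load(k+"_rails.npy") for k in names]); A=[];H=[]
    for k in names:
        z=np.load(k+".npz");W=z["W"];b=np.zeros(W.shape[:2],bool)
        if k=="top": b[195:270,155:260]=1
        else: b[210:295,290:380]=1
        A.append(W[b&(abs(W[...,2]-.125)<.003)]);H.append(W[b&(abs(W[...,2]-.167)<.004)])
    A=np.vstack(A);H=np.vstack(H)
    A=A[np.linalg.norm(A[:,:2]-H[:,:2].mean(0),axis=1)>.026]
    def res(p):
        q=toP(p,R); k=(q[:,0]>-55)&(q[:,0]<30)&(abs(abs(q[:,1])-.039*1)<.012) if 0 else (q[:,0]>-.055)&(q[:,0]<.03)&(abs(abs(q[:,1])-.039)<.012)
        e=np.where(k,abs(q[:,1])-.039,0)
        a=toP(p,A); h=toP(p,H).mean(0)
        return np.r_[e,np.clip(dist(a[:,1],-.025,.025),0,.006),np.clip(dist(a[:,0],-.03,.125),0,.006),h*10]
    s=least_squares(res,[.499,.176,1.29],loss="soft_l1",f_scale=.003); p=s.x
    q=toP(p,R);k=(q[:,0]>-.055)&(q[:,0]<.03)&(abs(abs(q[:,1])-.039)<.012);L=k&(q[:,1]>0);Rr=k&(q[:,1]<0)
    print(n,p[:2].round(4),np.degrees(p[2]).round(2),"rail y",np.median(q[L,1]).round(4),np.median(q[Rr,1]).round(4),[np.degrees(np.arctan(np.polyfit(q[m,0],q[m,1],1)[0])).round(2) for m in(L,Rr)],L.sum(),Rr.sum(), "H",toP(p,H).mean(0).round(4))
E
python3 fit.py
python3 - <<'E'
from h import *
P=np.array([.499,.176]);a=np.radians(73.5);d=np.array([np.cos(a),np.sin(a)])
g=np.array([.427,-.045])-.068*np.array([np.cos(np.radians(67.55)),np.sin(np.radians(67.55))])
for off in(0,np.pi,-np.pi):
  for nm,xy,yaw in[("g",g,np.radians(67.55)),("in",P-d*.113,a),("pre",P-d*.25,a),("press",P,a)]:
    for z in(.01,.2):
        q=r.solve_ik([*xy,z],[np.pi,0,yaw+off]); print(off,nm,z,None if q is None else np.round(q,2))
E
```

```text
top [0.4991 0.1755] 74.35 rail y 0.0388 -0.0387 [np.float64(-0.04), np.float64(0.94)] 76 65 H [-0. -0.]
0 g 0.01 [-0.34 -0.36  2.04 -0.    1.47  0.05]
0 g 0.2 [-0.34 -0.42  1.74 -0.    1.82  0.05]
0 in 0.01 [ 0.07 -0.19  1.9  -0.    1.43  0.36]
0 in 0.2 [ 0.07 -0.26  1.62 -0.    1.78  0.36]
0 pre 0.01 [-0.23 -0.3   1.99 -0.    1.45  0.06]
0 pre 0.2 [-0.23 -0.37  1.7  -0.    1.81  0.06]
0 press 0.01 [ 0.27 -0.03  1.75 -0.    1.42  0.56]
0 press 0.2 [ 0.27 -0.1   1.48 -0.    1.77  0.56]
3.141592653589793 g 0.01 None
3.141592653589793 g 0.2 None
3.141592653589793 in 0.01 None
3.141592653589793 in 0.2 None
3.141592653589793 pre 0.01 None
3.141592653589793 pre 0.2 None
3.141592653589793 press 0.01 [ 0.27 -0.03  1.75  0.    1.42 -2.58]
3.141592653589793 press 0.2 [ 0.27 -0.1   1.48  0.    1.77 -2.58]
-3.141592653589793 g 0.01 None
-3.141592653589793 g 0.2 None
-3.141592653589793 in 0.01 None
-3.141592653589793 in 0.2 None
-3.141592653589793 pre 0.01 None
-3.141592653589793 pre 0.2 None
-3.141592653589793 press 0.01 [ 0.27 -0.03  1.75  0.    1.42 -2.58]
-3.141592653589793 press 0.2 [ 0.27 -0.1   1.48  0.    1.77 -2.58]
  return _methods._mean(a, axis=axis, dtype=dtype,
  ret = ret.dtype.type(ret / rcount)
Traceback (most recent call last):
  File "fit.py", line 23, in <module>
    print(n,p[:2].round(4),np.degrees(p[2]).round(2),"rail y",np.median(q[L,1]).round(4),np.median(q[Rr,1]).round(4),[np.degrees(np.arctan(np.polyfit(q[m,0],q[m,1],1)[0])).round(2) for m in(L,Rr)],L.sum(),Rr.sum(), "H",toP(p,H).mean(0).round(4))
                                                                                                                                           ~~~~~~~~~~^^^^^^^^^^^^^^^^^
TypeError: expected non-empty vector for x
```

Press fit: origin (0.499, 0.1755), yaw ≈ 74.4°. Rails come out symmetric, and IK is fine along the whole path. Next: grasp, line up in front of the mouth, and check.

```bash
cat >> h.py <<'E'
P0=np.array([.4991,.1757]); YAW=np.radians(74.45)
def pw(x,y=0,z=0): # press frame -> world
    c,s=np.cos(YAW),np.sin(YAW); return [P0[0]+c*x-s*y,P0[1]+s*x+c*y,z]
DN=[np.pi,0,YAW]
ZG=.006; GX=-.068
def st(t): print(t,round(r.get_time(),2),np.round(r.get_tcp_pos(),4),"open",round(r.get_opening(),4),"F",np.round(r.get_wrist_force(),1),"M",np.round(r.get_moment(),2))
E
python3 - <<'E'
from h import *
a=np.radians(67.55); g=np.array([.427,-.045])+GX*np.array([np.cos(a),np.sin(a)]); o=[np.pi,0,a]
r.move_to([*g,.22],o); st("above")
print(r.movel([*g,.07],o,feed=.2)); r.set_gripper(.085)
print(r.movel([*g,ZG],o,feed=.1,threshold=15)); st("down")
r.set_gripper(.05,30); st("grip")
print(r.movel(pw(-.195+GX,0,ZG),DN,feed=.06,threshold=25)); st("pre")
im,W=cloud("top"); save(im[190:300,150:330].repeat(4,0).repeat(4,1),"pics/pre.png"); np.savez("pre.npz",im=im,W=W)
E
```

```text
above 2.52 [ 0.4013 -0.1074  0.22  ] open 0.0854 F [ 0.1 -0.4 -0.1] M [ 0.02 -0.    0.03]
False
False
down 4.42 [ 0.4014 -0.108   0.0065] open 0.0849 F [-0.1  0.1  0.2] M [ 0.01 -0.03  0.01]
grip 4.75 [ 0.4018 -0.1081  0.0071] open 0.0636 F [-0.7 -0.5  3.4] M [ 0.03  0.06 -0.02]
False
pre 5.58 [ 0.4294 -0.0782  0.0071] open 0.0635 F [ 0.2 -1.7  5.4] M [-0.17  0.18  0.17]
```

View pics/pre.png

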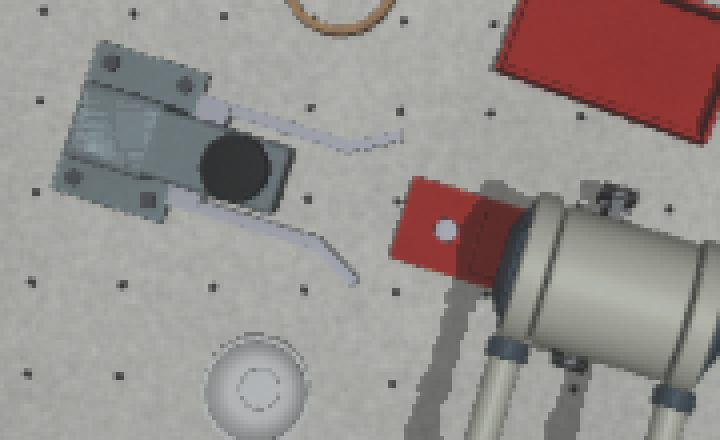

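The tray is held flat, stud end at (415,215), in line with the rails and just outside the mouth. Next I slide it in with force thresholds.

Run:
```python
from h import *
for x in(-.12,-.09,-.06,-.049):
    t=r.movel(pw(x+GX,0,ZG+.0005),DN,feed=.05,threshold=18); st((x,t))
    if t: break
else:
    t=r.movel(pw(-.039+GX,0,ZG+.0005),DN,feed=.02,threshold=12); st(("end",t))
c,s=np.cos(YAW),np.sin(YAW);d=np.array(r.get_tcp_pos())[:2]-P0;print("press-frame tray x,y",d@[c,s]-GX,d@[-s,c])
im,W=cloud("scene"); save(im[150:300,240:420].repeat(4,0).repeat(4,1),"pics/ins.png")
```

```text
(-0.12, False) 7.28 [ 0.4492 -0.0056  0.0071] open 0.0635 F [ 0.  -2.9  4. ] M [-0.51 -0.07 -0.02]
(-0.09, False) 8.03 [0.4573 0.0238 0.0071] open 0.0638 F [-0.2 -1.2  5.2] M [-0.21 -0.18 -0.01]
(-0.06, False) 8.78 [0.4653 0.0526 0.0071] open 0.0637 F [ 0.6 -2.1  6. ] M [-0.34 -0.2  -0.04]
(-0.049, False) 9.15 [0.4684 0.0635 0.0071] open 0.0635 F [1.  0.1 5.7] M [-0.08 -0.32 -0.16]
('end', True) 9.5 [0.4691 0.0662 0.0071] open 0.0639 F [-0.2 -1.1  3.3] M [-0.02 -0.06 -0.02]
press-frame tray x,y -0.045568643736639394 -0.0004798594025152572
```

View pics/ins.png

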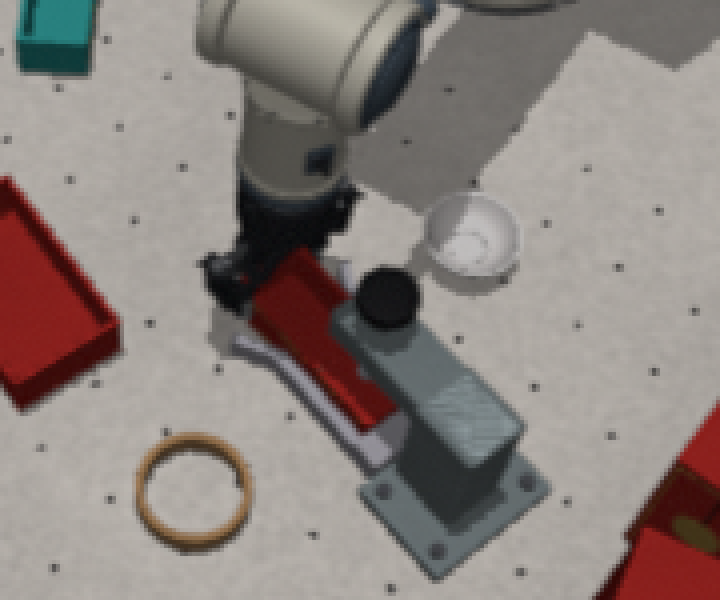

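The tray is seated between the rails: contact at x = −45.6 mm, y = −0.5 mm. I'll release, seat it with a light push on the rear wall, then press the head.

Run:
```python
from h import *
c,s=np.cos(YAW),np.sin(YAW)
def px(): 
    d=np.array(r.get_tcp_pos())[:2]-P0; return np.round([d@[c,s],d@[-s,c]],4)
print(r.movel(pw(-.041+GX,0,ZG+.0005),DN,feed=.02,threshold=15),px())
r.set_gripper(.085); p=np.array(r.get_tcp_pos()); st("open")
r.movel([p[0],p[1],.09],DN,feed=.15)
r.movel(pw(-.16,0,.09),DN,feed=.15); r.set_gripper(0.)
r.movel(pw(-.16,0,.02),DN,feed=.15)
t=r.movel(pw(-.125,0,.02),DN,feed=.03,threshold=12); print("push",t,px()); st("")
r.movel(pw(-.16,0,.02),DN,feed=.1); r.movel(pw(-.16,0,.22),DN,feed=.25)
r.movel(pw(0,0,.22),DN,feed=.2); r.movel(pw(0,0,.175),DN,feed=.1); st("over head")
im,W=cloud("top"); save(im[190:300,150:330].repeat(4,0).repeat(4,1),"pics/over.png")
```

```text
True [-0.1136 -0.0004]
open 10.12 [0.4689 0.066  0.0067] open 0.0853 F [ 0.4 -0.1 -0.6] M [ 0.04 -0.02 -0.01]
push True [-0.1362  0.0004]
 13.47 [0.4622 0.0446 0.0196] open 0.0 F [ 0.5 -1.6  1.2] M [-0.19  0.   -0.03]
over head 16.36 [0.4991 0.1754 0.1752] open 0.0003 F [-1.   0.1  0.8] M [-0.02  0.02  0.02]
```

View pics/over.png

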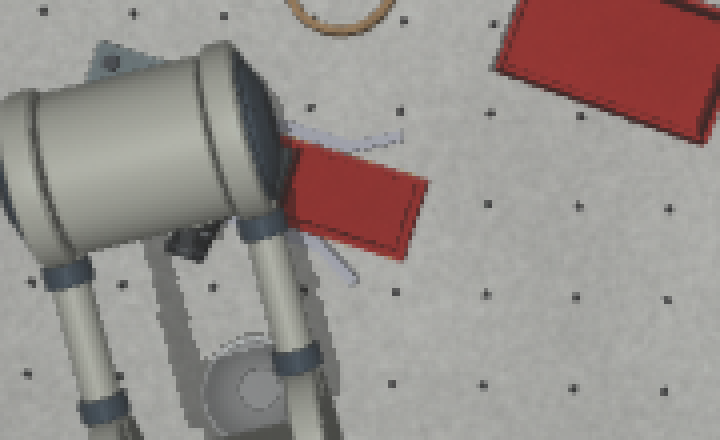

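The tray is straight and home between the rails, rear wall at (415,220), and the fingers are over the head. Next, the press stroke.

Run:
```python
from h import *
t=r.movel(pw(0,0,.147),DN,feed=.03,threshold=35); st(t)
t=r.movel(pw(0,0,.134),DN,feed=.02,threshold=22); st(t)
r.sleep(.3); st("hold")
```

```text
False 17.49 [0.4994 0.1758 0.1484] open 0.0001 F [-1.3  0.3  8.4] M [-0.04  0.33  0.  ]
False 18.29 [0.4996 0.1758 0.1389] open -0.0001 F [-8.2 -2.6 21.1] M [-0.4   1.39  0.03]
hold 18.59 [0.4996 0.1759 0.1389] open 0.0003 F [-7.5 -1.9 22. ] M [-0.47  1.4   0.04]
```

At the stop: z = 138.9 mm with the force rising past 16 N. One firmer nudge, then let it spring up, re-grip and draw the tray out.

Run:
```python
from h import *
t=r.movel(pw(0,0,.132),DN,feed=.02,threshold=12); st(t)
r.movel(pw(0,0,.175),DN,feed=.06); r.movel(pw(0,0,.22),DN,feed=.15); st("up")
r.movel(pw(-.16,0,.22),DN,feed=.2)
im,W=cloud("top"); z=W[...,2]; b=np.zeros(z.shape,bool); b[215:250,190:230]=1
k=b&(im.max(-1)<70)&(z<.18)&(z>.13); print("head z",np.median(z[k]) if k.any() else None,k.sum())
r.set_gripper(.085); r.movel(pw(-.045+GX,0,.09),DN,feed=.2)
r.movel(pw(-.045+GX,0,ZG+.0005),DN,feed=.1,threshold=15); st("down")
r.set_gripper(.05,30); st("grip")
for x in(-.08,-.15,-.215):
    t=r.movel(pw(x+GX,0,ZG+.001),DN,feed=.06,threshold=18); st((x,t))
    if t: break
```

```text
False 18.84 [0.4997 0.1759 0.1388] open -0.0001 F [-11.7  -3.9  30.1] M [-0.64  2.02  0.03]
up 20.16 [0.4993 0.1757 0.2198] open 0.0001 F [ 0.2  0.1 -0.4] M [-0.04 -0.03 -0.  ]
head z 0.16672842278473343 231
down 23.77 [0.4694 0.0669 0.0074] open 0.0849 F [ 0.1 -0.6  0.4] M [ 0.05  0.   -0.  ]
grip 24.09 [0.4694 0.0669 0.0075] open 0.0635 F [ 0.  -0.2  3.9] M [0.01 0.24 0.02]
(-0.08, False) 24.82 [0.4595 0.0321 0.0075] open 0.0635 F [-0.   1.5  6.3] M [ 0.16 -0.02 -0.05]
(-0.15, False) 26.14 [ 0.4408 -0.0349  0.0075] open 0.0636 F [0.  3.2 5.1] M [ 0.42 -0.16 -0.07]
(-0.215, False) 27.38 [ 0.4232 -0.0974  0.0075] open 0.0638 F [0.5 2.8 6.5] M [ 0.45 -0.23 -0.06]
```

The head is back up at 166.7 mm and the tray is out. I'll release, lift clear, move back and verify.

Run:
```python
from h import *
from m import rect
r.set_gripper(.085); p=np.array(r.get_tcp_pos()); r.movel([p[0],p[1],.22],DN,feed=.15)
r.move_to([.25,-.45,.28],[np.pi,0,0]) if r.solve_ik([.25,-.45,.28],[np.pi,0,0]) is not None else print("stay")
st("away"); r.sleep(.3)
im,W=cloud("top"); save(im[160:330,140:410].repeat(3,0)[:590].repeat(2,1) if 0 else cv2.resize(im[190:310,150:350],None,fx=4,fy=4,interpolation=cv2.INTER_CUBIC),"pics/final.png")
Z=W[...,2]; I=im.astype(int); b=np.zeros(Z.shape,bool); b[225:290,235:325]=1
k=b&(I[...,0]>90)&(I[...,1]<60)&(Z>.038)&(Z<.052); print("rim",rect(W[k][:,:2]),np.percentile(Z[k],[5,50,95]).round(4))
k=b&(Z>.04)&(I.min(-1)>110); print("stud",W[k].mean(0).round(4),k.sum())
```

```text
away 30.77 [ 0.2508 -0.4494  0.2799] open 0.0852 F [-0.6  0.2  0.2] M [0.   0.01 0.04]
rim (array([440. , -32.4]), array([155.8,  60.3]), 74.46) [0.0403 0.0452 0.0502]
stud [0.4534 0.0112 0.045 ] 23
```

View pics/final.png

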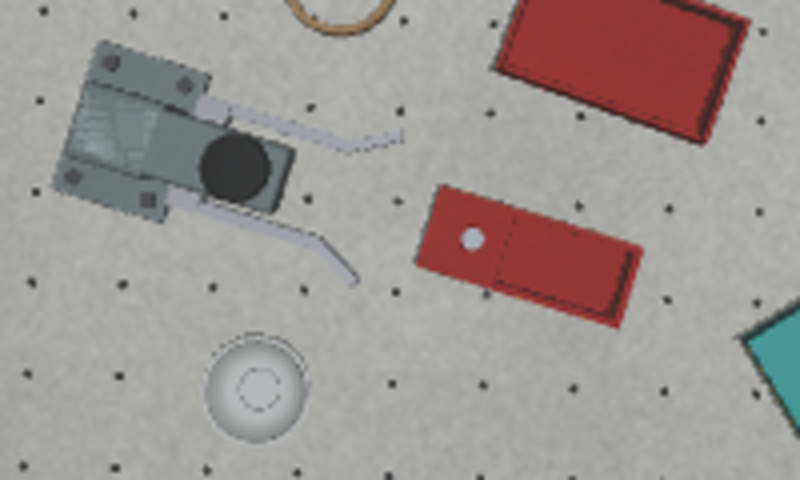

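The tray lies flat and clear of the rails, with its front edge at (428,225) and the rail tips at x ≤ 403. The stud at (472,239) is now at 45.0 mm, so it is flush (it read 51.3 mm before), and the head is up.

```bash
python3 -c "
from rig import r
print(r.job_done())"
```

```text
the job is handed in; nothing more can be done
None
```

The job is handed in: the stud is set flush, the press head is back up, and the tray stands flat on the table clear of the guides, finished at about 31 s of the 62 s allowed.

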